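# Unscrew the leaning jar's lid

## Robot

A 6-joint arm with a two-finger parallel gripper is mounted at the origin on a cart in front of the work surface, level with it; the furniture and walls round the work are solid. World frame = base frame: x ahead of the robot, y to its left, z up, the work surface at z = 0. Lengths are in mm, angles in rad, forces in N, time in s.
With the tool pointing down it reaches from about 350 to 875 mm from the base axis. Payload 4.2 kg.
Tool frame: the origin (TCP) lies between the finger pads; the fingertips stand 25 mm ahead of it and the grasp point (between the pads) lies 6 mm ahead of it; z points along the fingers, y is the line along which they close (so a half turn about z gives the same grasp; the last joint's range is limited). The gripper opens to 87 mm and grips with 3 to 60 N. Pads are 19 mm wide; open, the fingers measure 117 mm over their backs; the gripper's body (75 mm by 190 mm) begins 51 mm behind the grasp point.
Start: joints at [1.517, 0.385, 0.008, 0, -1.194, -0.259], TCP at [192.295, 594.661, 247.55] pointing down, gripper open.
Joint ranges: [-3.14, 3.14], [-1.21, 2.06], [-1.07, 1.41], [-3.16, 2.05], [-2.99, -0.16], [-3.1, 3.1]. Speed limits (rad/s): [2.79, 2.79, 3.14, 3.14, 3.14, 3.14].

## Interface

Orientations are given as a unit quaternion [w, x, y, z].
In Python, from workcell import arm gives the robot as it stands. The module is installed in compiled form; this text tells all that it offers.
- The arm moves only by the tool step_arm, never from a script. Its argument "moves" is a list that holds one entry, the list of rows, each a list of 4 numbers: the shift along the tool's x, y, z in cm, then the turn about the tool's z in degrees. A call has 1 to 12 rows; each row shifts and turns the commanded pose from where the row before left it, along the tool's axes as they then stand; what a row does not reach is not made up. A row lasts 1/10 s, in which the tool goes at most 50 mm and 8.59 degrees, less where a joint would pass 70% of its speed; a pose out of reach is approached as far as the arm can. A call is refused whole if a number of a shift passes 5 or a number of a turn 8.59, either way. A call with a gripper value outside its range is refused whole. "jaw" is the closure, from 0 (fully open) to 1 (shut), set as the call begins (left out, the last holds). The fingers move at their own pace and stop on an object; the grip force is fixed at half the most. Time passes only in rows, so rows that do not move let the fingers close. It gives the time, the measured TCP pose, the force, the opening and the grip force at its end, in the units of the state.
- arm.read_state(): the state, without advancing time (a new reading comes with each control period).
- arm.read_camera(name): name is "scene" or "top" or "wrist"; returns (picture, depth): 420x560x3 uint8, red, green, blue; 420x560 float32, mm along the optical axis (not along the pixel's ray), 0 where there is no reading.
- arm.calibration(name): a dict with "camera_matrix" (3x3 intrinsics, pixels), "rvec" (rotation vector, rad) and "tvec" (3), from world to camera coordinates, as OpenCV has them; the wrist camera has in their place "tool_from_camera" (4x4, takes a point from camera to tool coordinates, whose origin is the TCP and whose axes are the flange's). Camera axes: x right, y down, z forward; pixel columns grow to the right and rows downward; lengths in mm; the calibration is good to about 2 mm. A picture is of the moment at which its call begins: read the wrist's pose just before it. calibration takes no time and is no camera call.
- arm.close_job(): hands the job in; it is judged then, once.
The state is a dict: "clock": time; "q": joint angles; "joint_velocities": joint speeds; "effort": joint torques, N m; "tool_pos": TCP position; "eef_rot": TCP orientation; "force": force on the tool from outside, world axes, zero at the start; "moment": the same for the moment, N m; "grip_width": finger opening in mm; "grasp_force": force on a finger pad.
Only numpy, scipy, OpenCV 4.12 (cv2) and the standard library are available. Lean on these libraries where they do the work, as an engineer would, in place of code of your own. Each camera call takes 0.05 s, during which the arm holds its last target. There are 200 camera calls.

## Task

Unscrew the ribbed lid of the glass jar that leans in the wooden stand, turning it anticlockwise with repeated grips until it comes free, and lift it off. Then set the lid down gently, right way up and wholly on the round cork mat, let go of it, and leave the mug, the tin and the spice jar where they stand.

Things in the scene. Friction and masses are not known exactly. Their poses are not given: they have to be found in the camera images.
- lid: Plain steel screw lid with ribbed rim: round cap, 62 mm outside diameter, 32 mm high, closed on top, about 90 g. Origin: centre of its lower, open edge; z is its axis, out through the closed top. Starts screwed fully on the jar. Unscrews anticlockwise seen from its top (positive turn about z): about 4.0 rad (230 degrees) in all, rising 3.5 mm per rad. Clockwise it is at its stop.
- jar_stand: Glass jar (84 mm diameter, 118 mm long) held fast in a slanting wooden stand (base 160 x 112 mm), fixed to the worktop. Origin: centre of the stand's underside, z up, front -x. The jar's axis leans 32 degrees from vertical to the front: it points along (-0.531, 0, 0.847). The lid's lower edge starts at (-0.010, 0, 0.118) here. Fingers have room all round the lid to 8 mm below that edge.
- jar_mouth (a point): Centre of the rim of the jar's mouth, on the jar's axis, 24 mm along the lid's z from the lid's lower edge when the lid is screwed fully on. The lid's skirt surrounds the neck, so after unscrewing it has to be lifted off along the jar's axis.
- seal (a joint): Travel (m) of the spring seal in the jar's mouth: 0 with the lid fully on, 0.016 fully out. It pushes the lid outward with 7 N, falling to 2 N, so the lid stays up against the thread and rises as it turns. Let go between twists, the lid keeps its place by friction. At about 0.014 the thread ends; the lid then pops up 2 mm and rests loose on the seal, round the neck.
- cork_mat: Round flat cork mat, 140 mm diameter, 12 mm thick, fixed on the worktop. Origin: centre of its underside, z up; its top is at z = 12 mm.
- mug: Bystander: mug, 86 mm diameter, 96 mm high, with a handle. Origin on its underside, z up.
- tin: Bystander: food tin, 75 mm diameter, 58 mm high. Origin: centre of its underside, z up.
- spice_jar: Bystander: slim spice jar with a dark cap that does not open, 41 mm diameter, 105 mm high. Origin: centre of its underside, z up.

How it is judged (in metres and radians):
On the way:
1. the lid is off: more than 60 mm from the mouth of the jar (distance between lid and jar_mouth above 0.06 m), for 0.1 s.
At the end, for the whole second after the job is handed in: The lid lies at rest right way up (within 6 degrees) on the cork mat, wholly on it (its centre within 41 mm of the mat's), and the robot has let go of it (horizontal distance between lid and cork_mat below 0.041 m and angle between lid's own z axis and vertical below 0.1 rad and height (world z) of lid between 0.008 and 0.018 m and contact force between lid and cork_mat above 0.2 N and linear speed of lid below 0.02 m/s and contact force between the fingers and lid below 0.05 N); the robot touches nothing.
It fails at once if the lid is dropped (falls free at more than 0.55 m/s, about 15 mm of fall) (linear speed of lid above 0.55 m/s and contact force between the fingers and lid below 0.05 N).
It fails at once if the mug is moved more than 30 mm or tipped (distance of mug from where it was at the start of the episode above 0.03 m or angle between mug's own z axis and vertical above 0.3 rad).
It fails at once if the tin is moved more than 30 mm or tipped (distance of tin from where it was at the start of the episode above 0.03 m or angle between tin's own z axis and vertical above 0.3 rad).
It fails at once if the spice jar is moved more than 30 mm or tipped (distance of spice_jar from where it was at the start of the episode above 0.03 m or angle between spice_jar's own z axis and vertical above 0.3 rad).
It also fails if it takes over 64 s, if anything falls off the work surface, if the arm or the gripper's body presses on something with over 40 N, if the wrist force passes 120 N, or if a joint passes its speed limit or range.

## Working session

There is one attempt and no reset: what is moved stays moved. The work goes in short steps, Python scripts to look and compute and a tool call to move; the robot and the scene stay as the last step left them, time stands still between calls to the robot, and variables do not carry over. Pictures are saved under pics/ and viewed, at most 10 in all, crops included, and the job is handed in when it is done.

Besides the shell and the picture viewer there is one more tool, called after "Emit:" as name(argument=value, ...), one argument or row to a line, values as JSON. step_arm: Moves the arm, as the interface text tells. Its arguments: {"type":"object","properties":{"moves":{"type":"array","items":{"type":"array","items":{"type":"array","items":{"type":"number"}}}},"jaw":{"type":"number"}},"required":["moves"]}

```bash
mkdir -p pics
cat > h.py <<'E'
import numpy as np, cv2
from scipy.spatial.transform import Rotation as R
from workcell import arm
def grab(name,fn=None):
    s=arm.read_state(); im,d=arm.read_camera(name)
    if fn: cv2.imwrite('pics/'+fn,im[:,:,::-1])
    return s,im,d
def cam_to_world(name,s=None):
    c=arm.calibration(name); K=np.array(c['camera_matrix'])
    if name=='wrist':
        T=np.array(c['tool_from_camera']); q=s['eef_rot']; W=np.eye(4)
        W[:3,:3]=R.from_quat([q[1],q[2],q[3],q[0]]).as_matrix(); W[:3,3]=s['tool_pos']
        return K,W@T
    M=np.eye(4); M[:3,:3]=cv2.Rodrigues(np.array(c['rvec'],float))[0]; M[:3,3]=np.ravel(c['tvec'])
    return K,np.linalg.inv(M)
def cloud(name,d,s=None):
    K,M=cam_to_world(name,s); v,u=np.mgrid[:d.shape[0],:d.shape[1]]
    P=np.stack([(u-K[0,2])/K[0,0]*d,(v-K[1,2])/K[1,1]*d,d],-1)
    return P@M[:3,:3].T+M[:3,3]
E
python3 - <<'E'
from h import *
s,im,d=grab('scene','s1.png'); np.savez('s1.npz',im=im,d=d)
s,im,d=grab('top','t1.png'); np.savez('t1.npz',im=im,d=d)
print({k:np.round(v,3) for k,v in arm.read_state().items()})
print(arm.calibration('wrist'))
a=cv2.imread('pics/s1.png');b=cv2.imread('pics/t1.png')
E
```

```text
{'clock': np.float64(0.1), 'q': array([ 1.517,  0.385,  0.007, -0.   , -1.194, -0.259]), 'joint_velocities': array([ 0.   , -0.002,  0.002,  0.003,  0.001, -0.001]), 'effort': array([-0.0000e+00, -3.9169e+01,  1.8794e+01,  4.2320e+00,  1.3000e-02,
       -0.0000e+00]), 'tool_pos': array([192.163, 594.208, 246.591]), 'eef_rot': array([ 0.001,  0.988, -0.156, -0.   ]), 'force': array([-0.73 , -0.73 , -0.243]), 'moment': array([ 0.017,  0.023, -0.012]), 'grasp_force': np.float64(0.0), 'grip_width': np.float64(87.447)}
{'camera_matrix': array([[319.90987807,   0.        , 278.05641604],
       [  0.        , 319.90987807, 210.40099075],
       [  0.        ,   0.        ,   1.        ]]), 'tool_from_camera': array([[ 1.49019076e-03, -9.67820338e-01, -2.51637781e-01,
         6.84211816e+01],
       [ 9.99998889e-01,  1.43308823e-03,  4.10181541e-04,
         3.18886230e-01],
       [-3.63628956e-05, -2.51638112e-01,  9.67821398e-01,
        -1.37245706e+02],
       [ 0.00000000e+00,  0.00000000e+00,  0.00000000e+00,
         1.00000000e+00]])}
```

View pics/t1.png

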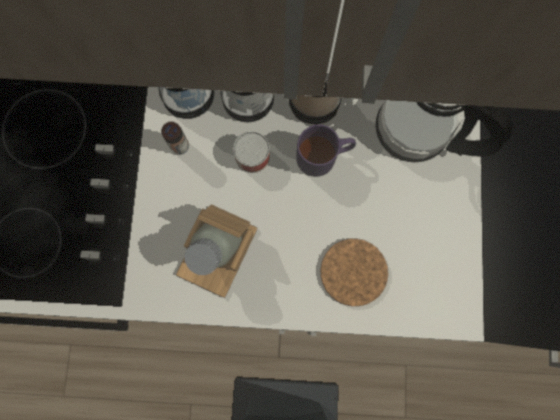

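View pics/s1.png

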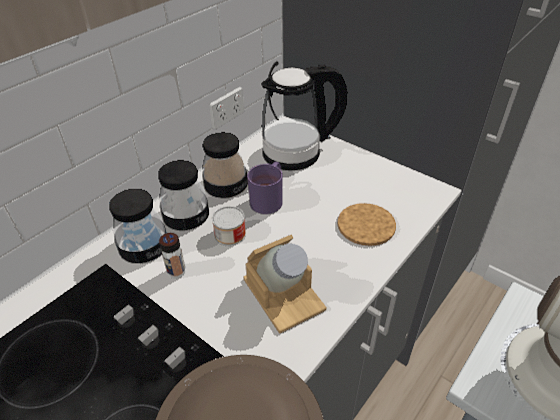

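The top view shows the lid at about (201,257), the stand at (217,250), the cork mat at (354,272), the mug at (318,149), the tin at (251,151) and the spice jar at (175,137). The scene view agrees, with the lid face at (291,261) and the mat at (367,224).

Run:
```python
from h import *
for n,f,pts in (('top','t1.npz',dict(lid=(201,257),cork=(354,272),mug=(318,149),tin=(251,151),spice=(172,130),table=(290,220),cart=(285,400))),
 ('scene','s1.npz',dict(lid=(291,261),cork=(367,224),table=(340,260)))):
    z=np.load(f); d=z['d']; im=z['im']; P=cloud(n,d)
    for k,(u,v) in pts.items(): print(n,k,np.round(np.nanmedian(P[v-2:v+3,u-2:u+3].reshape(-1,3),0)))
    hsv=cv2.cvtColor(im,cv2.COLOR_RGB2HSV)
    # cork
    m=((P[...,2]>5)&(P[...,2]<22)&(hsv[...,1]>90)).astype(np.uint8)
    cs,_=cv2.findContours(m,0,1); c=max(cs,key=cv2.contourArea); e=cv2.fitEllipse(c)
    u,v=e[0]; K,M=cam_to_world(n); r=M[:3,:3]@np.linalg.inv(K)@[u,v,1]; o=M[:3,3]; t=(12-o[2])/r[2]
    print('cork',e,o+t*r)
    mm=np.zeros_like(m); cv2.drawContours(mm,[c],-1,1,-1); q=P[mm>0]; print('extent',np.percentile(q,[1,99],axis=0).round())
    # lid face: gray high points near
    c0=np.array([0,0,0])
    lp=P[pts['lid'][1],pts['lid'][0]]
    near=(np.linalg.norm(P-lp,axis=-1)<45)&(hsv[...,1]<60)
    q=P[near]
    # ransac plane
    rng=np.random.default_rng(0);best=None
    for _ in range(500):
        a,b,c=q[rng.choice(len(q),3)]; nn=np.cross(b-a,c-a); L=np.linalg.norm(nn)
        if L<50: continue
        nn/=L; nn*=np.sign(nn[2])
        if abs(nn[2]-0.848)>.1: continue
        i=abs((q-a)@nn)<1.5
        if best is None or i.sum()>best.sum(): best=i
    qq=q[best]; ce=qq.mean(0); nn=np.linalg.svd(qq-ce)[2][2]; nn*=np.sign(nn[2])
    print('lid plane',len(qq),len(q),ce,nn,np.degrees(np.arctan2(nn[1],nn[0])))
    # stand wood footprint
    w=(hsv[...,1]>70)&(P[...,2]>4)&(P[...,2]<110)&(np.linalg.norm(P[...,:2]-lp[:2],axis=-1)<170)&(hsv[...,0]<25)
    print('wood',np.percentile(P[w],[1,50,99],axis=0).round(),cv2.minAreaRect(P[w&(P[...,2]<40)][:,:2].astype(np.float32)))
```

```text
top lid [482. 186. 148.]
top cork [ 484. -109.   11.]
top mug [736. -22.  34.]
top tin [716. 117.  55.]
top spice [734. 273. 106.]
top table [586.  28.   1.]
top cart [ 112.   -1. -780.]
cork ((353.68548583984375, 272.1220397949219), (64.28878784179688, 66.1065673828125), 134.0065460205078) [ 483.53290438 -108.88918583   12.        ]
extent [[ 420. -172.    7.]
 [ 547.  -45.   17.]]
lid plane 514 1064 [478.1530442  188.57745486 145.09860825] [-0.51794005  0.19608852  0.83263882] 159.2636811432722
wood [[424. 103.   7.]
 [481. 161.  16.]
 [587. 248. 108.]] ((509.91888427734375, 175.6218719482422), (111.93009185791016, 158.56446838378906), 68.16973876953125)
scene lid [476. 194. 143.]
scene cork [ 479. -103.   10.]
scene table [471.  22.  -2.]
cork ((285.9784240722656, 300.9628601074219), (48.551578521728516, 78.96346282958984), 125.20712280273438) [488.42142884 194.42185252  12.        ]
extent [[420. 139.   6.]
 [579. 253.  21.]]
lid plane 563 976 [477.69198701 190.57713637 143.43526667] [-0.49495574  0.18863453  0.84819563] 159.13745885571714
wood [[423. 136.   6.]
 [484. 201.  11.]
 [586. 251.  99.]] ((507.5399169921875, 179.1116943359375), (112.51947784423828, 157.98863220214844), 69.18364715576172)
```

Emit:
step_arm(
  moves=[
    [[0,0,-4,0],[0,0,-5,0],[0,0,-5,0],[2.8,3.6,-2,0],[2.8,3.6,0,0],[2.8,3.6,0,0],[2.8,3.6,0,0],[2.8,3.6,0,0],[2.8,3.6,0,0],[2.8,3.6,0,0],[2.8,3.6,0,0],[2.8,3.6,0,0]],
  ],
)

```text
clock: 1.3
tool_pos: [332.2, 206.9, 407.4]
eef_rot: [-0.0, 0.988, -0.155, -0.0]
force: [1.1, -0.3, 0.6]
grip_width: 87.2
grasp_force: 0.0
```

Emit:
step_arm(
  moves=[
    [[2.8,3.6,0,0],[2.8,3.6,0,0],[2.8,3.6,0,0],[2.8,3.6,0,0],[2.8,3.6,0,0],[2.8,3.6,0,0],[2.8,3.6,0,0],[2.8,3.6,0,0],[2.8,3.6,0,0],[0,0,-5,0],[0,0,-5,0],[0,0,-5,0]],
  ],
)

```text
clock: 2.5
tool_pos: [471.9, -177.7, 558.8]
eef_rot: [0.0, 0.988, -0.156, -0.001]
force: [1.8, -0.5, 0.3]
grip_width: 87.0
grasp_force: 0.0
```

Emit:
step_arm(
  moves=[
    [[0,0,-5,0],[0,0,-5,0],[0,0,-5,0],[0,0,-5,0],[0,0,-5,0]],
  ],
)

```text
clock: 3.0
tool_pos: [461.6, -171.5, 747.2]
eef_rot: [0.004, 0.988, -0.157, 0.004]
force: [2.3, 12.5, 64.5]
grip_width: 87.0
grasp_force: 0.0
```

```bash
python3 -c "
from h import *
s=arm.read_state();print(s['tool_pos'].round(),s['q'].round(3),s['eef_rot'].round(3))"
```

```text
[ 462. -172.  747.] [-0.02   0.423  1.408  0.015 -2.549  1.289] [ 0.004  0.988 -0.157  0.004]
```

Emit:
step_arm(
  moves=[
    [[0,0,0,0],[0,0,0,0]],
  ],
)

```text
clock: 3.2
tool_pos: [461.3, -171.0, 748.0]
eef_rot: [0.003, 0.988, -0.155, 0.007]
force: [0.3, 0.1, 0.2]
grip_width: 86.9
grasp_force: 0.0
```

```bash
python3 -c "
from h import *
s,im,d=grab('scene','s2.png');print(s['tool_pos'].round(),s['q'].round(3),s['eef_rot'].round(4),s['force'].round(1),s['joint_velocities'].round(2))"
```

```text
[ 461. -171.  748.] [-0.02   0.42   1.406  0.013 -2.545  1.289] [ 0.0027  0.9878 -0.1555  0.0067] [0.3 0.1 0.2] [-0.   -0.03  0.03  0.01 -0.    0.  ]
```

View pics/s2.png

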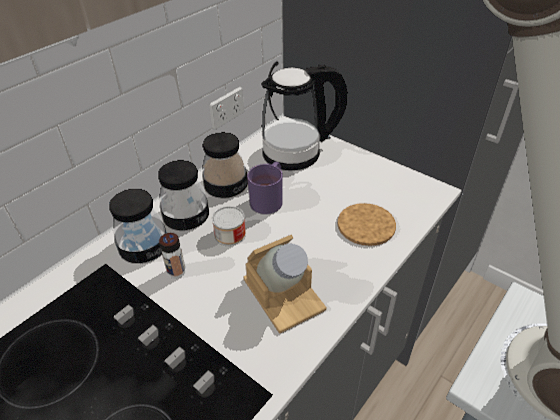

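The view shows the arm at upper right with nothing touched. At the reach limit the tool has tipped outward by about 0.8°. I'll check whether that builds up.

Emit:
step_arm(
  moves=[
    [[0,0,-5,0],[0,0,-5,0],[0,0,-5,0],[0,0,-5,0]],
  ],
)

```text
clock: 3.65
tool_pos: [382.3, -141.8, 801.6]
eef_rot: [0.016, 0.987, -0.156, 0.042]
force: [0.8, 1.1, -0.4]
grip_width: 87.1
grasp_force: 0.0
```

```bash
cat >> h.py <<'E'
def rot(s): q=s['eef_rot']; return R.from_quat([q[1],q[2],q[3],q[0]]).as_matrix()
def show():
    s=arm.read_state(); M=rot(s)
    print('clk',s['clock'],'pos',s['tool_pos'].round(1),'q',s['q'].round(3),'F',s['force'].round(1),'w',s['grip_width'].round(1),s['grasp_force'].round(1))
    print('x',M[:,0].round(3),'y',M[:,1].round(3),'z',M[:,2].round(3),'tilt',np.degrees(np.arccos(-M[2,2])).round(2),'az',np.degrees(np.arctan2(M[1,2],M[0,2])).round(1))
E
python3 -c "
from h import *
show()"
```

```text
Traceback (most recent call last):
  File "h.py", line 23, in show
    print('clk',s['clock'],'pos',s['tool_pos'].round(1),'q',s['q'].round(3),'F',s['force'].round(1),'w',s['grip_width'].round(1),s['grasp_force'].round(1))
                                                                                                        ^^^^^^^^^^^^^^^^^^^^^
AttributeError: 'float' object has no attribute 'round'
```

```bash
sed -i "s/s\['grip_width'\].round(1),s\['grasp_force'\].round(1)/round(s['grip_width'],1),round(s['grasp_force'],1)/" h.py
python3 -c "
from h import *
show()
for n,f in (('top','t1.npz'),('scene','s1.npz')):
    d=np.load(f)['d'];P=cloud(n,d);Q=P[(d>0)&(P[...,2]>300)]
    print(n,len(Q),Q.min(0).round(),Q.max(0).round())
    for y in range(-800,900,200):
        q=Q[(abs(Q[:,1]-y)<100)]
        if len(q): print(y,q[:,0].min().round(),q[q[:,0].argmin()].round(),q[:,2].min().round())
"
```

```text
clk 3.65 pos [ 382.3 -141.8  801.6] q [ 0.083  0.307  1.408  0.096 -2.595  1.258] F [ 0.8  1.1 -0.4] w 87.1 0.0
x [ 0.948 -0.306  0.087] y [-0.309 -0.951  0.018] z [ 0.078 -0.044 -0.996] tilt 5.11 az -29.4
top 53582 [ 408. -382.  300.] [740. 341. 832.]
-400 408.0 [ 408. -379.  300.] 300.0
-200 609.0 [ 609. -167.  705.] 602.0
0 577.0 [577.  39. 819.] 601.0
200 608.0 [608. 252. 722.] 602.0
400 609.0 [609. 300. 666.] 602.0
scene 47553 [ 165. -840.  300.] [971. 616. 656.]
-800 359.0 [ 359. -718.  342.] 300.0
-600 359.0 [ 359. -656.  306.] 300.0
-400 327.0 [ 327. -451.  439.] 300.0
-200 954.0 [ 954. -194.  302.] 300.0
0 954.0 [954.   5. 323.] 300.0
200 607.0 [607. 294. 606.] 300.0
400 606.0 [606. 456. 606.] 300.0
600 165.0 [165. 565. 579.] 575.0
```

Emit:
step_arm(
  moves=[
    [[3,0,-5,0],[3,0,-5,0],[3,0,-5,0],[3,0,-5,0]],
  ],
)

```text
clock: 4.05
tool_pos: [398.9, -138.5, 808.3]
eef_rot: [0.031, 0.984, -0.155, 0.077]
force: [0.4, -0.5, -0.7]
grip_width: 87.2
grasp_force: 0.0
```

```bash
python3 -c "
from h import *
show()"
```

```text
clk 4.05 pos [ 398.9 -138.5  808.3] q [ 0.122  0.313  1.407  0.178 -2.526  1.289] F [ 0.4 -0.5 -0.7] w 87.2 0.0
x [ 0.94  -0.3    0.162] y [-0.31  -0.95   0.037] z [ 0.142 -0.085 -0.986] tilt 9.55 az -31.0
```

Emit:
step_arm(
  moves=[
    [[3,-2,-5,0],[3,-2,-5,0],[3,-2,-5,0],[3,-2,-5,0],[3,-2,-5,0],[3,-2,-5,0],[3,-2,-5,0],[3,-2,-5,0]],
  ],
)

```text
clock: 4.85
tool_pos: [425.4, -17.6, 836.8]
eef_rot: [0.05, 0.974, -0.152, 0.16]
force: [0.2, 0.8, 0.9]
grip_width: 87.2
grasp_force: 0.0
```

```bash
python3 -c "
from h import *
show()"
```

```text
clk 4.85 pos [425.4 -17.6 836.8] q [ 0.507  0.315  1.408  0.423 -2.422  1.108] F [0.2 0.8 0.9] w 87.2 0.0
x [ 0.903 -0.28   0.326] y [-0.312 -0.949  0.049] z [ 0.296 -0.146 -0.944] tilt 19.24 az -26.2
```

Emit:
step_arm(
  moves=[
    [[3,-2,-5,0],[3,-2,-5,0],[3,-2,-5,0],[3,-2,-5,0],[3,-2,-5,0],[3,-2,-5,0],[3,-2,-5,0],[3,-2,-5,0]],
  ],
)

```text
clock: 5.65
tool_pos: [365.0, 57.0, 863.1]
eef_rot: [-0.029, 0.969, -0.169, 0.18]
force: [0.2, -0.0, 0.4]
grip_width: 87.2
grasp_force: 0.0
```

```bash
python3 -c "
from h import *
show()"
```

```text
clk 5.65 pos [365.   57.  863.1] q [ 0.789  0.226  1.407  0.415 -2.447  0.797] F [ 0.2 -0.   0.4] w 87.2 0.0
x [ 0.878 -0.338  0.34 ] y [-0.317 -0.941 -0.118] z [ 0.359 -0.004 -0.933] tilt 21.06 az -0.7
```

Emit:
step_arm(
  moves=[
    [[3.5,2.5,-4,0],[3.5,2.5,-4,0],[3.5,2.5,-4,0],[3.5,2.5,-4,0]],
  ],
)

```text
clock: 6.05
tool_pos: [350.5, -57.5, 879.0]
eef_rot: [-0.029, 0.961, -0.169, 0.218]
force: [0.5, -0.0, -0.2]
grip_width: 87.3
grasp_force: 0.0
```

```bash
python3 -c "
from h import *
show()"
```

```text
clk 6.05 pos [350.5 -57.5 879. ] q [ 0.474  0.164  1.408  0.316 -2.398  1.028] F [ 0.5 -0.  -0.2] w 87.3 0.0
x [ 0.848 -0.337  0.408] y [-0.311 -0.941 -0.13 ] z [ 0.428 -0.017 -0.904] tilt 25.37 az -2.3
```

Emit:
step_arm(
  moves=[
    [[3.5,3.5,-1,0],[3.5,3.5,-1,0],[3.5,3.5,-1,0],[4,2,-3,0],[4,2,-3,0],[4,2,-3,0]],
  ],
)

```text
clock: 6.65
tool_pos: [379.5, -235.8, 863.3]
eef_rot: [-0.014, 0.947, -0.172, 0.271]
force: [-0.3, 0.4, 0.0]
grip_width: 87.2
grasp_force: 0.0
```

```bash
python3 -c "
from h import *
show()"
```

```text
clk 6.65 pos [ 379.5 -235.8  863.3] q [-0.225  0.205  1.407 -0.064 -2.225  1.382] F [-0.3  0.4  0. ] w 87.2 0.0
x [ 0.794 -0.334  0.508] y [-0.319 -0.94  -0.12 ] z [ 0.517 -0.067 -0.853] tilt 31.44 az -7.3
```

Emit:
step_arm(
  moves=[
    [[-1.9,-2.7,3.7,0],[-1.9,-2.7,3.7,0],[-1.9,-2.7,3.7,0],[-1.9,-2.7,3.7,0],[-1.9,-2.7,3.7,0],[-1.9,-2.7,3.7,0],[-1.9,-2.7,3.7,0],[-1.9,-2.7,3.7,0]],
  ],
)

```text
clock: 7.45
tool_pos: [472.2, -22.8, 603.7]
eef_rot: [-0.017, 0.947, -0.173, 0.271]
force: [0.8, -0.2, 1.6]
grip_width: 87.3
grasp_force: 0.0
```

```bash
python3 -c "
from h import *
show()"
```

```text
clk 7.45 pos [472.2 -22.8 603.7] q [ 0.469 -0.206 -0.007  0.304 -1.31   0.73 ] F [ 0.8 -0.2  1.6] w 87.3 0.0
x [ 0.793 -0.337  0.507] y [-0.318 -0.94  -0.127] z [ 0.519 -0.061 -0.853] tilt 31.49 az -6.7
```

Emit:
step_arm(
  moves=[
    [[-3.3,-1.8,2.9,0],[-3.3,-1.8,2.9,0],[-3.3,-1.8,2.9,0],[-3.3,-1.8,2.9,0],[-3.3,-1.8,2.9,0],[-3.3,-1.8,2.9,0],[-3.3,-1.8,2.9,0],[-3.3,-1.8,2.9,0],[-3.3,-1.8,2.9,0]],
  ],
)

```text
clock: 8.35
tool_pos: [422.0, 215.9, 251.6]
eef_rot: [-0.019, 0.947, -0.172, 0.27]
force: [1.2, 1.4, 1.0]
grip_width: 87.1
grasp_force: 0.0
```

```bash
python3 -c "
from h import *
show()
s,im,d=grab('wrist','w1.png'); np.savez('w1.npz',im=im,d=d)
show()"
```

```text
clk 8.35 pos [422.  215.9 251.6] q [ 0.989 -0.047 -0.888  0.869 -0.654 -0.464] F [1.2 1.4 1. ] w 87.1 0.0
x [ 0.795 -0.336  0.505] y [-0.315 -0.94  -0.128] z [ 0.518 -0.057 -0.854] tilt 31.4 az -6.3
clk 8.4 pos [420.2 216.1 244.9] q [ 0.99  -0.038 -0.896  0.873 -0.648 -0.469] F [-1.   1.5 -5.5] w 87.3 0.0
x [ 0.8   -0.329  0.502] y [-0.313 -0.942 -0.118] z [ 0.512 -0.063 -0.857] tilt 31.05 az -7.0
```

View pics/w1.png

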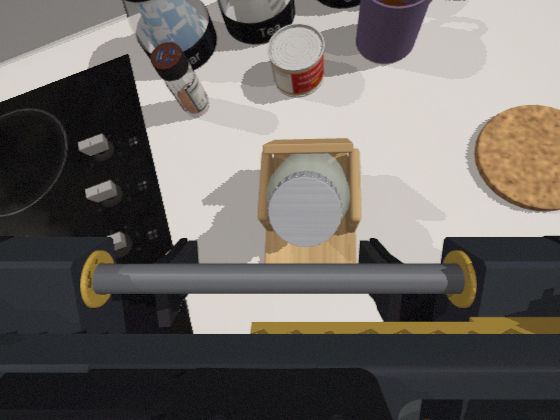

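The wrist view shows the lid's face as a disc at about (306,209), roughly 72 px across, with the stand's sides at x≈265 and 355.

```bash
cat > lid.py <<'E'
from h import *
def lid(im,d,s,u,v):
    P=cloud('wrist',d,s); lp=np.median(P[v-3:v+4,u-3:u+4].reshape(-1,3),0)
    a0=np.array([-.494,.19,.847])
    i=(np.linalg.norm(P-lp,axis=-1)<60)&(abs((P-lp)@a0)<5)&(d>0)
    n,lab=cv2.connectedComponents(i.astype(np.uint8)); i=lab==lab[v,u]
    q=P[i]; ce=q.mean(0)
    for _ in range(4):
        nn=np.linalg.svd(q-ce,full_matrices=False)[2][2]; nn*=np.sign(nn[2]); q=q[abs((q-ce)@nn)<2.5]; ce=q.mean(0)
    c,_=cv2.findContours(i.astype(np.uint8),0,1); e=cv2.fitEllipse(max(c,key=cv2.contourArea))
    K,M=cam_to_world('wrist',s); r=M[:3,:3]@np.linalg.inv(K)@[*e[0],1]; o=M[:3,3]
    p=o+r*((ce-o)@nn)/(r@nn)
    print('face centre',p.round(1),'mean',ce.round(1),'n',nn.round(3),'az',np.degrees(np.arctan2(nn[1],nn[0])).round(1),'ell',e,'dia',2*np.sqrt(2)*np.sqrt((np.linalg.norm(q-ce,axis=1)**2).mean()))
    return p,nn
E
python3 - <<'E'
from lid import *
z=np.load('w1.npz'); s=arm.read_state()
s2=dict(s); 
for pos,quat in ((np.array([422.,215.9,251.6]),[-.019,.947,-.172,.27]),(s['tool_pos'],s['eef_rot'])):
    s2['tool_pos']=pos; s2['eef_rot']=quat; lid(z['im'],z['d'],s2,306,209)
E
```

```text
face centre [478.4 187.4 145.9] mean [478.  187.7 145.5] n [-0.494  0.188  0.849] az 159.1 ell ((304.95404052734375, 210.74635314941406), (70.51597595214844, 73.1092529296875), 100.52972412109375) dia 61.33240340446378
face centre [475.8 186.8 139. ] mean [475.5 187.1 138.7] n [-0.489  0.195  0.85 ] az 158.3 ell ((304.9779052734375, 210.7864227294922), (70.44892120361328, 73.07109832763672), 99.0635757446289) dia 61.3373768173937
```

```bash
cat > goto.py <<'E'
from h import *
def goto(p,s=None):
    s=s or arm.read_state(); M=rot(s); dlt=M.T@(np.array(p)-s['tool_pos'])
    z=M[:,2]; y0=np.cross(z,[0,0,1]); y0/=np.linalg.norm(y0)
    ang=np.degrees(np.arctan2(np.cross(M[:,1],y0)@z,M[:,1]@y0))
    print('shift tool cm',(dlt/10).round(2),'turn to y horizontal',round(ang,1),'(mod 180)'); return dlt
E
python3 -c "
from goto import *
show(); s=arm.read_state(); z=rot(s)[:,2]
a=np.array([-.496,.19,.847]); C=np.array([478.2,188,145.5]); t=C-11*a-6*z; print(t.round(1)); goto(t)"
```

```text
clk 8.4 pos [420.2 216.1 244.9] q [ 0.99  -0.038 -0.896  0.873 -0.648 -0.469] F [-1.   1.5 -5.5] w 87.3 0.0
x [ 0.8   -0.329  0.502] y [-0.313 -0.942 -0.118] z [ 0.512 -0.063 -0.857] tilt 31.05 az -7.0
[480.6 186.3 141.3]
shift tool cm [ 0.61  2.14 12.16] turn to y horizontal -13.2 (mod 180)
```

Emit:
step_arm(
  moves=[
    [[0.6,2.1,1,0],[0,0,1,8.4],[0,0,1,8.4],[0,0,1,8.4],[0,0,1,8.4],[0,0,0,8.4],[0,0,0,8.4],[0,0,0,8.4],[0,0,0,8.4],[0,0,0,0],[0,0,0,0]],
  ],
)

```text
clock: 9.5
tool_pos: [446.6, 189.2, 210.7]
eef_rot: [-0.164, 0.694, -0.667, 0.215]
force: [0.0, 0.0, -0.1]
grip_width: 87.5
grasp_force: 0.0
```

```bash
python3 -c "
from goto import *
show(); s,im,d=grab('wrist','w2.png'); np.savez('w2.npz',im=im,d=d,p=s['tool_pos'],q=s['eef_rot'])
z=rot(s)[:,2]
a=np.array([-.496,.19,.847]); C=np.array([478.2,188,145.5]); t=C-11*a-6*z; goto(t,s)"
```

```text
clk 9.5 pos [446.6 189.2 210.7] q [ 0.792  0.012 -0.98   1.121 -0.472 -1.749] F [ 0.   0.  -0.1] w 87.5 0.0
x [ 0.017 -0.997  0.079] y [-0.856 -0.055 -0.515] z [ 0.517 -0.059 -0.854] tilt 31.37 az -6.6
shift tool cm [-0.21  0.68  7.69] turn to y horizontal -81.2 (mod 180)
```

View pics/w2.png

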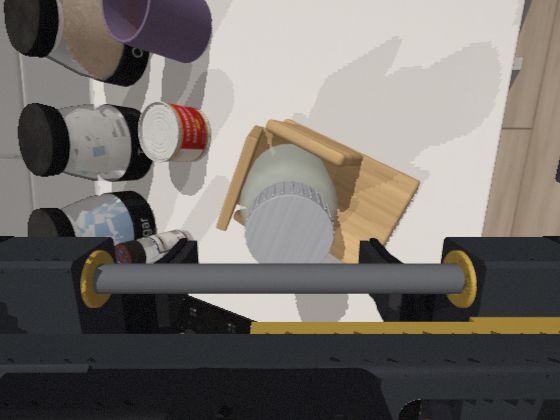

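The wrist view shows the lid at about (290,225), a little right of the jaw's centre line at x=278, which agrees with the 0.7 cm y shift. I'll go in part way and watch the joint limits.

Emit:
step_arm(
  moves=[
    [[-0.2,0.7,1,0],[0,0,1,0],[0,0,1,0],[0,0,0,0],[0,0,0,0]],
  ],
)

```text
clock: 10.05
tool_pos: [456.2, 187.9, 181.8]
eef_rot: [-0.164, 0.692, -0.669, 0.215]
force: [-0.2, -0.3, 0.2]
grip_width: 87.0
grasp_force: 0.0
```

```bash
python3 -c "
from goto import *
show(); s=arm.read_state()
z=rot(s)[:,2]
a=np.array([-.496,.19,.847]); C=np.array([478.2,188,145.5]); t=C-11*a-6*z; goto(t,s)"
```

```text
clk 10.05 pos [456.2 187.9 181.8] q [ 0.653  0.066 -1.027  1.407 -0.376 -1.936] F [-0.2 -0.3  0.2] w 87.0 0.0
x [ 0.012 -0.997  0.078] y [-0.856 -0.05  -0.515] z [ 0.517 -0.06  -0.854] tilt 31.39 az -6.7
shift tool cm [-0.12  0.01  4.72] turn to y horizontal -81.4 (mod 180)
```

Emit:
step_arm(
  moves=[
    [[-0.1,0,1,0],[0,0,1,0],[0,0,1,0],[0,0,0,0],[0,0,0,0]],
  ],
)

```text
clock: 10.55
tool_pos: [471.8, 187.3, 156.7]
eef_rot: [-0.165, 0.692, -0.67, 0.215]
force: [0.3, 0.2, 0.8]
grip_width: 87.2
grasp_force: 0.0
```

```bash
python3 -c "
from goto import *
show(); s=arm.read_state()
z=rot(s)[:,2]
a=np.array([-.496,.19,.847]); C=np.array([478.2,188,145.5]); t=C-11*a-6*z; goto(t,s)"
```

```text
clk 10.55 pos [471.8 187.3 156.7] q [ 0.483  0.126 -1.034  1.756 -0.303 -2.144] F [0.3 0.2 0.8] w 87.2 0.0
x [ 0.011 -0.997  0.077] y [-0.855 -0.049 -0.516] z [ 0.518 -0.06  -0.853] tilt 31.44 az -6.6
shift tool cm [-0.    0.05  1.77] turn to y horizontal -81.5 (mod 180)
```

Emit:
step_arm(
  moves=[
    [[0,0,0.8,0],[0,0,0.8,0],[0,0,0,0],[0,0,0,0]],
  ],
)

```text
clock: 10.95
tool_pos: [480.0, 186.6, 143.1]
eef_rot: [-0.165, 0.692, -0.669, 0.215]
force: [0.2, -0.1, 0.3]
grip_width: 86.7
grasp_force: 0.0
```

```bash
python3 -c "
from goto import *
show(); s=arm.read_state()
z=rot(s)[:,2]
a=np.array([-.496,.19,.847]); C=np.array([478.2,188,145.5]); t=C-11*a-6*z; goto(t,s)"
```

```text
clk 10.95 pos [480.  186.6 143.1] q [ 0.396  0.161 -1.025  1.949 -0.278 -2.26 ] F [ 0.2 -0.1  0.3] w 86.7 0.0
x [ 0.011 -0.997  0.076] y [-0.855 -0.049 -0.516] z [ 0.518 -0.06  -0.853] tilt 31.45 az -6.6
shift tool cm [0.02 0.05 0.19] turn to y horizontal -81.6 (mod 180)
```

Emit:
step_arm(
  jaw=1,
  moves=[
    [[0,0,0,0],[0,0,0,0],[0,0,0,0],[0,0,0,0],[0,0,0,0],[0,0,0,0]],
  ],
)

```text
clock: 11.55
tool_pos: [479.1, 186.7, 142.0]
eef_rot: [-0.164, 0.692, -0.669, 0.214]
force: [-3.9, -0.3, 1.5]
grip_width: 61.9
grasp_force: 30.0
```

Emit:
step_arm(
  moves=[
    [[0,0,-0.05,-8],[0,0,-0.05,-8],[0,0,-0.05,-8],[0,0,-0.05,-8],[0,0,-0.05,-8],[0,0,-0.05,-8],[0,0,-0.05,-8],[0,0,-0.05,-8],[0,0,-0.05,-8],[0,0,-0.05,-8],[0,0,0,0],[0,0,0,0]],
  ],
)

```text
clock: 12.75
tool_pos: [476.7, 186.1, 144.6]
eef_rot: [0.013, 0.961, -0.068, 0.268]
force: [5.7, 0.9, -10.0]
grip_width: 61.7
grasp_force: 30.0
```

```bash
python3 -c "
from goto import *
show(); goto([480,186,142]); s=arm.read_state(); print(s['moment'].round(2), (rot(s).T@s['force']).round(1))"
```

```text
clk 12.75 pos [476.7 186.1 144.6] q [ 0.419  0.154 -1.03   1.893 -0.284 -0.83 ] F [  5.7   0.9 -10. ] w 61.7 30.0
x [ 0.847 -0.124  0.518] y [-0.138 -0.99  -0.012] z [ 0.514 -0.062 -0.856] tilt 31.18 az -6.8
shift tool cm [ 0.14 -0.03  0.39] turn to y horizontal -1.3 (mod 180)
[0.03 1.58 0.17] [-0.5 -1.6 11.4]
```

Emit:
step_arm(
  jaw=0.1,
  moves=[
    [[0,0,0,0],[0,0,0,0],[0,0,0,8],[0,0,0,8],[0,0,0,8],[0,0,0,8],[0,0,0,8],[0,0,0,8],[0,0,0,8],[0,0,0,8],[0,0,0,8],[0,0,0,8]],
  ],
)

```text
clock: 13.95
tool_pos: [478.0, 186.9, 147.9]
eef_rot: [-0.166, 0.689, -0.671, 0.215]
force: [-0.6, -0.9, 0.3]
grip_width: 78.5
grasp_force: 0.0
```

Emit:
step_arm(
  jaw=1,
  moves=[
    [[0,0,0,0],[0,0,0,0],[0,0,0,0],[0,0,0,0],[0,0,0,0]],
  ],
)

```text
clock: 14.45
tool_pos: [476.0, 186.7, 145.8]
eef_rot: [-0.164, 0.693, -0.669, 0.214]
force: [-4.6, -0.9, -0.4]
grip_width: 62.1
grasp_force: 30.0
```

Emit:
step_arm(
  moves=[
    [[0,0,-0.05,-8],[0,0,-0.05,-8],[0,0,-0.05,-8],[0,0,-0.05,-8],[0,0,-0.05,-8],[0,0,-0.05,-8],[0,0,-0.05,-8],[0,0,-0.05,-8],[0,0,-0.05,-8],[0,0,-0.05,-8],[0,0,0,0],[0,0,0,0]],
  ],
)

```text
clock: 15.65
tool_pos: [474.3, 187.3, 150.1]
eef_rot: [0.012, 0.961, -0.069, 0.269]
force: [2.5, 0.2, -8.3]
grip_width: 62.4
grasp_force: 30.0
```

Emit:
step_arm(
  jaw=0.1,
  moves=[
    [[0,0,0,0],[0,0,0,0],[0,0,0,8],[0,0,0,8],[0,0,0,8],[0,0,0,8],[0,0,0,8],[0,0,0,8],[0,0,0,8],[0,0,0,8],[0,0,0,8],[0,0,0,8]],
  ],
)

```text
clock: 16.85
tool_pos: [476.0, 187.4, 152.8]
eef_rot: [-0.167, 0.689, -0.672, 0.215]
force: [0.1, -0.0, 0.2]
grip_width: 78.3
grasp_force: 0.0
```

```bash
python3 -c "
from goto import *
show(); s,im,d=grab('top','t3.png'); P=cloud('top',d)
a=np.array([-.496,.19,.847]); C=np.array([478.2,188,145.5])
z=np.load('t1.npz');P0=cloud('top',z['d'])
for Q,n in ((P0,'before'),(P,'now')):
    r=Q-C; ax=r@a; lat=np.linalg.norm(r-ax[...,None]*a,axis=-1); m=(lat<22)&(ax>-15)&(ax<40); print(n,m.sum(),np.median(ax[m]) if m.any() else None)
cv2.imwrite('pics/t3c.png',cv2.resize(im[200:310,150:300,::-1],None,fx=4,fy=4))
s,im,d=grab('scene');P=cloud('scene',d);z=np.load('s1.npz');P0=cloud('scene',z['d'])
for Q,n in ((P0,'before'),(P,'now')):
    r=Q-C; ax=r@a; lat=np.linalg.norm(r-ax[...,None]*a,axis=-1); m=(lat<22)&(ax>-15)&(ax<25); print(n,m.sum(),np.median(ax[m]) if m.any() else None)
"
```

```text
clk 16.85 pos [476.  187.4 152.8] q [ 0.448  0.139 -1.03   1.833 -0.293 -2.197] F [ 0.1 -0.   0.2] w 78.3 0.0
x [ 0.005 -0.997  0.073] y [-0.853 -0.042 -0.519] z [ 0.521 -0.059 -0.851] tilt 31.63 az -6.5
before 402 -0.1901008151129713
now 40 8.88324584200052
before 414 -1.1157490715881253
now 271 8.996786528024547
```

Emit:
step_arm(
  jaw=1,
  moves=[
    [[0,0,0,0],[0,0,0,0],[0,0,0,0],[0,0,0,0],[0,0,0,0]],
  ],
)

```text
clock: 17.45
tool_pos: [474.0, 187.1, 150.5]
eef_rot: [-0.164, 0.692, -0.669, 0.214]
force: [-3.0, -0.4, 0.1]
grip_width: 60.9
grasp_force: 29.9
```

Emit:
step_arm(
  moves=[
    [[0,0,-0.05,-8],[0,0,-0.05,-8],[0,0,-0.05,-8],[0,0,-0.05,-8],[0,0,-0.05,-8],[0,0,-0.05,-8],[0,0,-0.05,-8],[0,0,-0.05,-8],[0,0,-0.05,-8],[0,0,-0.05,-8],[0,0,-0.05,-8],[0,0,0,0]],
  ],
)

```text
clock: 18.65
tool_pos: [471.3, 187.5, 155.3]
eef_rot: [0.031, 0.963, -0.001, 0.268]
force: [-2.7, 0.5, 0.8]
grip_width: 60.3
grasp_force: 29.9
```

```bash
python3 -c "
from goto import *
show(); s=arm.read_state(); goto(s['tool_pos']);M=rot(s);a=np.array([-.496,.19,.847]);print('a tool',(M.T@a).round(3),'F tool',(M.T@s['force']).round(1))"
```

```text
clk 18.65 pos [471.3 187.5 155.3] q [ 0.479  0.128 -1.035  1.766 -0.301 -0.614] F [-2.7  0.5  0.8] w 60.3 29.9
x [0.856 0.015 0.517] y [-0.018 -0.998  0.059] z [ 0.517 -0.059 -0.854] tilt 31.35 az -6.6
shift tool cm [0. 0. 0.] turn to y horizontal 6.5 (mod 180)
a tool [ 0.016 -0.131 -0.991] F tool [-1.9 -0.4 -2.1]
```

Emit:
step_arm(
  moves=[
    [[0,-0.07,-0.5,0],[0,-0.07,-0.5,0],[0,-0.07,-0.5,0],[0,-0.07,-0.5,0]],
  ],
)

```text
clock: 19.05
tool_pos: [462.0, 191.2, 173.0]
eef_rot: [0.031, 0.963, -0.003, 0.269]
force: [-0.5, -0.1, -0.4]
grip_width: 61.0
grasp_force: 30.0
```

Emit:
step_arm(
  moves=[
    [[0,-0.1,-1,0],[0,-0.1,-1,0],[0,-0.2,-1.5,0],[0,-0.2,-1.5,0],[0,-0.2,-1.5,0],[0,-0.2,-1.5,6.5],[0,0,0,0],[0,0,0,0]],
  ],
)

```text
clock: 19.85
tool_pos: [420.4, 206.3, 240.4]
eef_rot: [0.015, 0.961, -0.055, 0.27]
force: [-0.0, 0.8, -0.9]
grip_width: 60.6
grasp_force: 30.0
```

```bash
python3 -c "
from goto import *
show(); s,im,d=grab('scene','s4.png'); np.savez('s4.npz',im=im,d=d); M=rot(s);print('F tool',(M.T@s['force']).round(1)); goto([484,-109,250],s)
cv2.imwrite('pics/s4c.png',cv2.resize(im[120:320,180:380,::-1],None,fx=3,fy=3))"
```

```text
clk 19.85 pos [420.4 206.3 240.4] q [ 0.961 -0.047 -0.927  0.915 -0.617 -0.251] F [-0.   0.8 -0.9] w 60.6 30.0
x [ 0.848 -0.098  0.521] y [-0.115 -0.993 -0.   ] z [ 0.518 -0.059 -0.853] tilt 31.43 az -6.5
F tool [-0.6 -0.8  0.7]
shift tool cm [ 8.98 30.59  4.35] turn to y horizontal -0.0 (mod 180)
```

View pics/s4c.png

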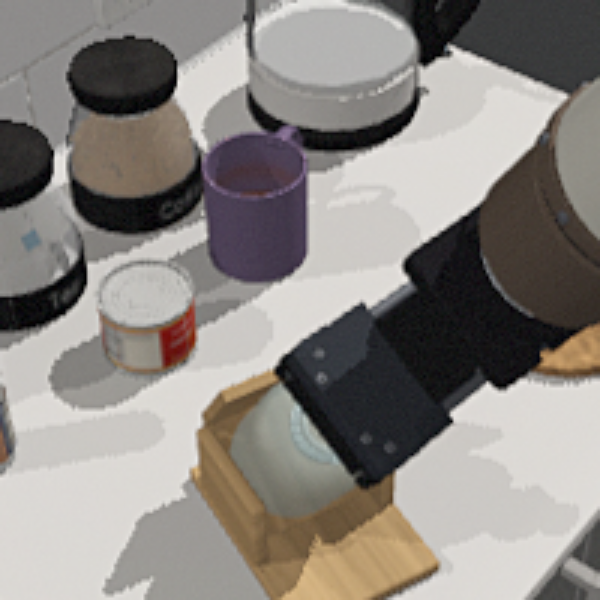

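The crop shows the jar's mouth open, with a bluish ring at (310,430), and the lid held in the jaw; the mug and tin haven't moved. Next I'll carry it toward the mat and use the near reach limit to take the tilt out.

Emit:
step_arm(
  moves=[
    [[0.6,3.5,0,0],[0.6,3.5,0,0],[0.6,3.5,0,0],[0.6,3.5,0,0],[0.6,3.5,0,0],[0.6,3.5,0,0],[0.6,3.5,0,0],[0,0,0,0]],
  ],
)

```text
clock: 20.7
tool_pos: [426.8, -45.3, 261.4]
eef_rot: [0.017, 0.961, -0.059, 0.269]
force: [1.1, -0.3, -1.5]
grip_width: 60.5
grasp_force: 30.0
```

```bash
python3 -c "
from goto import *
show()"
```

```text
clk 20.7 pos [426.8 -45.3 261.4] q [ 0.374 -0.225 -0.953  0.638 -0.43   0.542] F [ 1.1 -0.3 -1.5] w 60.5 30.0
x [ 0.848 -0.105  0.519] y [-0.123 -0.992  0.   ] z [ 0.515 -0.064 -0.854] tilt 31.3 az -7.1
```

Emit:
step_arm(
  moves=[
    [[-3.4,0.5,-2,0],[-3.4,0.5,-2,0],[-3.4,0.5,-2,0],[-3.4,0.5,-2,0],[-3.4,0.5,-2,0],[-3.4,0.5,-2,0]],
  ],
)

```text
clock: 21.3
tool_pos: [278.0, -34.7, 279.5]
eef_rot: [0.013, 0.964, -0.05, 0.261]
force: [-0.5, 0.2, -0.4]
grip_width: 60.7
grasp_force: 29.9
```

```bash
python3 -c "
from goto import *
show();s=arm.read_state();M=rot(s);print((M.T@[-1,0,0]).round(2),(M.T@[0,0,-1]).round(2))"
```

```text
clk 21.3 pos [278.  -34.7 279.5] q [ 1.255 -0.8   -1.069  0.55  -1.233  0.043] F [-0.5  0.2 -0.4] w 60.7 29.9
x [ 0.859 -0.09   0.505] y [-0.104 -0.995 -0.001] z [ 0.502 -0.052 -0.863] tilt 30.31 az -5.9
[-0.86  0.1  -0.5 ] [-0.5   0.    0.86]
```

Emit:
step_arm(
  moves=[
    [[-4.5,0,0,0],[-4.5,0,0,0],[-4.5,0,0,0],[-4.5,0,0,0]],
  ],
)

```text
clock: 21.7
tool_pos: [264.0, 15.3, 255.5]
eef_rot: [0.031, 0.973, -0.035, 0.224]
force: [0.8, 0.7, -1.5]
grip_width: 60.7
grasp_force: 30.0
```

```bash
python3 -c "
from goto import *
show()"
```

```text
clk 21.7 pos [264.   15.3 255.5] q [ 1.647 -0.782 -1.069  0.447 -1.421 -0.247] F [ 0.8  0.7 -1.5] w 60.7 30.0
x [ 0.897 -0.054  0.439] y [-0.082 -0.996  0.045] z [ 0.434 -0.077 -0.897] tilt 26.18 az -10.0
```

Emit:
step_arm(
  moves=[
    [[-4.5,1.5,0,0],[-4.5,1.5,0,0],[-4.5,1.5,0,0],[-4.5,1.5,0,0],[-4.5,1.5,0,0],[-4.5,1.5,0,0]],
  ],
)

```text
clock: 22.3
tool_pos: [192.7, 127.0, 223.0]
eef_rot: [0.051, 0.974, 0.063, 0.213]
force: [-0.5, 1.1, -1.2]
grip_width: 61.1
grasp_force: 29.9
```

```bash
python3 -c "
from goto import *
show()"
```

```text
clk 22.3 pos [192.7 127.  223. ] q [ 2.315 -0.657 -1.069  0.265 -1.519 -0.678] F [-0.5  1.1 -1.2] w 61.1 29.9
x [0.901 0.144 0.409] y [ 0.1   -0.987  0.126] z [ 0.422 -0.072 -0.904] tilt 25.35 az -9.7
```

Emit:
step_arm(
  moves=[
    [[3.7,1.7,1.2,0],[3.7,1.7,1.2,0],[3.7,1.7,1.2,0],[3.7,1.7,1.2,0],[3.7,1.7,1.2,0],[-0.6,4.4,0.3,0],[-0.6,4.4,0.3,0],[-0.6,4.4,0.3,0],[-0.6,4.4,0.3,0],[-0.6,4.4,0.3,0],[-0.6,4.4,0.3,0]],
  ],
)

```text
clock: 23.4
tool_pos: [285.0, -113.7, 236.9]
eef_rot: [0.04, 0.978, 0.063, 0.193]
force: [0.6, -0.2, -0.5]
grip_width: 60.4
grasp_force: 30.0
```

```bash
python3 -c "
from goto import *
show()"
```

```text
clk 23.4 pos [ 285.  -113.7  236.9] q [ 0.353 -0.474 -0.982  0.279 -0.727  1.168] F [ 0.6 -0.2 -0.5] w 60.4 30.0
x [0.917 0.138 0.374] y [ 0.107 -0.989  0.103] z [ 0.384 -0.054 -0.922] tilt 22.79 az -8.0
```

Emit:
step_arm(
  moves=[
    [[-1.5,4,0,0],[-3,3,0,0],[-4.5,0.5,0,0],[-4.5,0.5,0,0],[-4.5,0.5,0,0],[-4.5,0.5,0,0]],
  ],
)

```text
clock: 24.0
tool_pos: [125.1, -205.9, 175.9]
eef_rot: [0.038, 0.98, 0.064, 0.186]
force: [0.1, -0.6, -0.4]
grip_width: 60.9
grasp_force: 30.0
```

```bash
python3 -c "
from goto import *
show()"
```

```text
clk 24.0 pos [ 125.1 -205.9  175.9] q [-0.518 -0.435 -0.946 -0.214 -0.715  2.355] F [ 0.1 -0.6 -0.4] w 60.9 30.0
x [0.923 0.139 0.359] y [ 0.111 -0.989  0.098] z [ 0.369 -0.05  -0.928] tilt 21.87 az -7.8
```

Emit:
step_arm(
  moves=[
    [[3,0.5,0.3,0],[4,0.5,0.3,0],[4,0.5,0.3,0],[4,0.5,0.3,0],[4,0.5,0.3,0],[4,0.5,0.3,0],[4,0.5,0.3,0],[0,0,0,7.5],[0,0,0,7.5],[0,0,0,0]],
  ],
)

```text
clock: 25.0
tool_pos: [387.9, -204.8, 257.0]
eef_rot: [0.013, 0.98, -0.065, 0.188]
force: [0.7, -0.2, -1.6]
grip_width: 60.8
grasp_force: 30.0
```

```bash
python3 -c "
from goto import *
show(); goto([474,-108,110])"
```

```text
clk 25.0 pos [ 387.9 -204.8  257. ] q [-0.105 -0.118 -0.627  0.018 -0.683  1.531] F [ 0.7 -0.2 -1.6] w 60.8 30.0
x [ 0.921 -0.122  0.37 ] y [-0.132 -0.991  0.002] z [ 0.367 -0.05  -0.929] tilt 21.72 az -7.8
shift tool cm [  1.3  -10.75  16.32] turn to y horizontal 0.2 (mod 180)
```

Emit:
step_arm(
  moves=[
    [[0.3,-2.7,4,0],[0.3,-2.7,4,0],[0.3,-2.7,4,0],[0.3,-2.7,4,0],[0,0,0,0],[0,0,0,0]],
  ],
)

```text
clock: 25.6
tool_pos: [474.1, -109.3, 122.5]
eef_rot: [0.009, 0.981, -0.063, 0.181]
force: [-0.1, -0.7, -1.2]
grip_width: 60.8
grasp_force: 30.0
```

```bash
python3 -c "
from goto import *
show(); s,im,d=grab('scene','s5.png'); goto([474,-108,53],s)
cv2.imwrite('pics/s5c.png',cv2.resize(im[130:290,270:470,::-1],None,fx=3.5,fy=3.5))"
```

```text
clk 25.6 pos [ 474.1 -109.3  122.5] q [ 0.11   0.16  -0.915  0.526 -0.16   0.826] F [-0.1 -0.7 -1.2] w 60.8 30.0
x [ 0.926 -0.12   0.357] y [-0.127 -0.992 -0.004] z [ 0.355 -0.041 -0.934] tilt 20.93 az -6.7
shift tool cm [-2.51 -0.09  6.49] turn to y horizontal -0.7 (mod 180)
```

View pics/s5c.png

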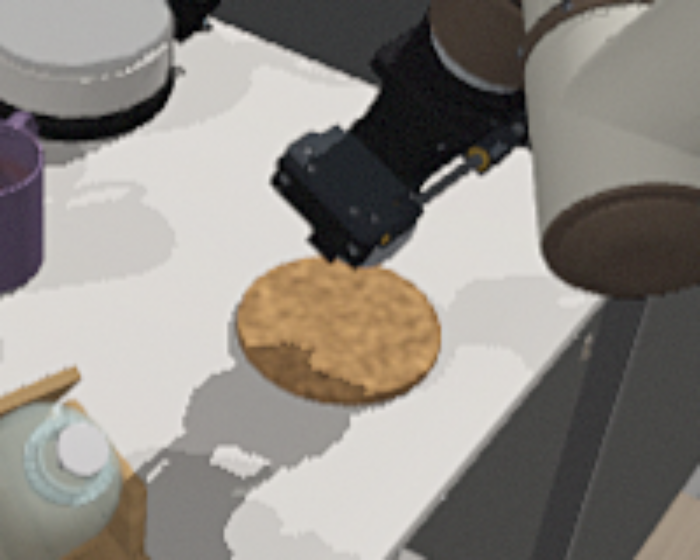

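The crop shows the lid held level-ish above the cork mat at (340,330) and the jar open at lower left. I'll lower it in small steps and watch the tilt, since joint 5 is at its stop.

Emit:
step_arm(
  moves=[
    [[-0.4,0,0.9,0],[-0.4,0,0.9,0],[-0.4,0,0.9,0],[0,0,0,0],[0,0,0,0]],
  ],
)

```text
clock: 26.15
tool_pos: [476.4, -113.1, 109.0]
eef_rot: [0.003, 0.983, -0.063, 0.174]
force: [0.8, 0.5, -1.0]
grip_width: 60.6
grasp_force: 30.0
```

```bash
python3 -c "
from goto import *
show(); goto([474,-108,53])"
```

```text
clk 26.15 pos [ 476.4 -113.1  109. ] q [ 0.109  0.196 -0.882  0.415 -0.16   0.934] F [ 0.8  0.5 -1. ] w 60.6 30.0
x [ 0.931 -0.124  0.343] y [-0.125 -0.992 -0.017] z [ 0.343 -0.027 -0.939] tilt 20.1 az -4.5
shift tool cm [-2.21 -0.38  5.16] turn to y horizontal -2.9 (mod 180)
```

Emit:
step_arm(
  moves=[
    [[-2,-0.3,1.5,0],[-2,-0.3,1.5,0],[-2,-0.3,1.5,0],[-2,-0.3,1.5,0],[0,0,0,0]],
  ],
)

```text
clock: 26.65
tool_pos: [431.2, -109.3, 60.7]
eef_rot: [-0.025, 0.987, -0.06, 0.145]
force: [0.1, 0.4, -1.5]
grip_width: 60.8
grasp_force: 30.0
```

```bash
python3 -c "
from goto import *
show(); goto([474,-108,53])"
```

```text
clk 26.65 pos [ 431.2 -109.3   60.7] q [ 0.122  0.257 -0.857  0.022 -0.161  1.307] F [ 0.1  0.4 -1.5] w 60.8 30.0
x [ 0.951 -0.125  0.284] y [-0.111 -0.992 -0.067] z [ 0.29   0.032 -0.957] tilt 16.95 az 6.3
shift tool cm [ 3.83 -0.55  1.98] turn to y horizontal -13.2 (mod 180)
```

Emit:
step_arm(
  moves=[
    [[-4,0.4,-1.2,0],[-4,0.4,-1.2,0],[-4,0.4,-1.2,0],[-4,0.4,-1.2,0],[0,0,0,0]],
  ],
)

```text
clock: 27.15
tool_pos: [272.8, -121.3, 60.7]
eef_rot: [-0.04, 0.987, -0.058, 0.144]
force: [0.8, -0.5, -0.1]
grip_width: 60.7
grasp_force: 30.0
```

```bash
python3 -c "
from goto import *
show(); goto([474,-108,90])"
```

```text
clk 27.15 pos [ 272.8 -121.3   60.7] q [ 0.088  0.047 -1.069 -0.236 -0.161  1.593] F [ 0.8 -0.5 -0.1] w 60.7 30.0
x [ 0.952 -0.126  0.28 ] y [-0.103 -0.99  -0.097] z [ 0.289  0.063 -0.955] tilt 17.22 az 12.3
shift tool cm [19.8  -3.67  3.1 ] turn to y horizontal -19.1 (mod 180)
```

Emit:
step_arm(
  moves=[
    [[4,-0.7,0.6,0],[4,-0.7,0.6,0],[4,-0.7,0.6,0],[4,-0.7,0.6,0],[4,-0.7,0.6,0],[0,0,0,-6.4],[0,0,0,-6.4],[0,0,0,-6.4],[0,0,0,0]],
  ],
)

```text
clock: 28.05
tool_pos: [476.6, -109.4, 90.0]
eef_rot: [-0.015, 0.983, 0.109, 0.147]
force: [1.1, -0.7, -1.0]
grip_width: 61.2
grasp_force: 30.0
```

```bash
python3 -c "
from goto import *
show(); goto([476,-110,55])"
```

```text
clk 28.05 pos [ 476.6 -109.4   90. ] q [ 0.082  0.259 -0.666 -0.11  -0.353  1.808] F [ 1.1 -0.7 -1. ] w 61.2 30.0
x [0.933 0.21  0.293] y [ 0.219 -0.976  0.003] z [ 0.286  0.062 -0.956] tilt 17.01 az 12.2
shift tool cm [-1.09  0.04  3.32] turn to y horizontal 0.5 (mod 180)
```

Emit:
step_arm(
  moves=[
    [[-0.3,0,1,0],[-0.3,0,1,0],[-0.3,0,1,0],[-0.1,0,0.3,0],[0,0,0,0],[0,0,0,0]],
  ],
)

```text
clock: 28.65
tool_pos: [476.0, -109.1, 54.6]
eef_rot: [-0.016, 0.983, 0.109, 0.146]
force: [-0.2, 0.8, -0.9]
grip_width: 60.6
grasp_force: 30.0
```

Emit:
step_arm(
  moves=[
    [[-0.06,0,0.2,0],[-0.06,0,0.2,0],[-0.06,0,0.2,0],[-0.06,0,0.2,0],[0,0,0,0]],
  ],
)

```text
clock: 29.15
tool_pos: [478.1, -108.3, 48.1]
eef_rot: [-0.016, 0.983, 0.109, 0.149]
force: [-1.3, 5.3, 8.8]
grip_width: 60.4
grasp_force: 29.8
```

Emit:
step_arm(
  moves=[
    [[-0.06,0,0.2,0],[-0.06,0,0.2,0],[-0.03,0,0.1,0],[0,0,0,0]],
  ],
)

```text
clock: 29.55
tool_pos: [480.6, -108.1, 44.2]
eef_rot: [-0.015, 0.982, 0.11, 0.152]
force: [1.1, 6.5, 11.4]
grip_width: 60.7
grasp_force: 29.9
```

```bash
python3 -c "
from goto import *
show(); s,im,d=grab('scene','s6.png')
cv2.imwrite('pics/s6c.png',cv2.resize(im[150:270,310:450,::-1],None,fx=5,fy=5))"
```

```text
clk 29.55 pos [ 480.6 -108.1   44.2] q [ 0.08   0.355 -0.684 -0.175 -0.231  1.877] F [ 1.1  6.5 11.4] w 60.7 29.9
x [0.93  0.211 0.302] y [ 0.22  -0.976  0.003] z [ 0.295  0.064 -0.953] tilt 17.56 az 12.2
```

View pics/s6c.png

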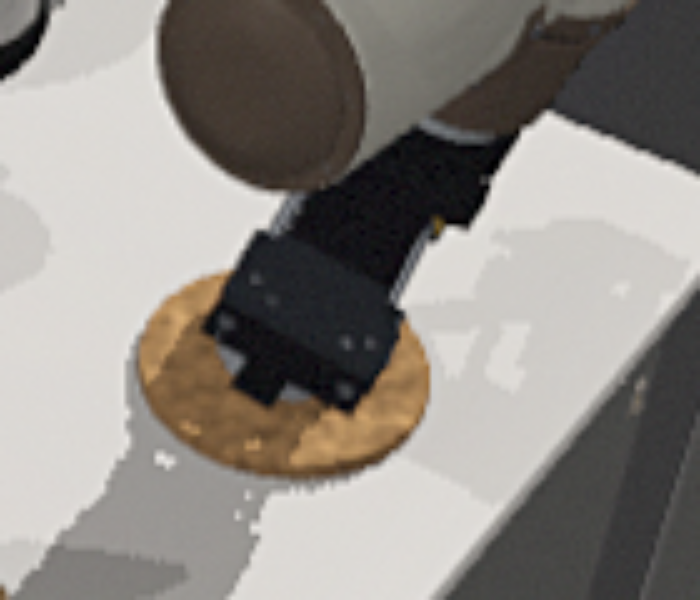

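The crop shows the lid between the fingers, well inside the mat, with one edge touching. I'll press a little further.

Emit:
step_arm(
  moves=[
    [[-0.06,0,0.2,0],[-0.06,0,0.2,0],[0,0,0,0]],
  ],
)

```text
clock: 29.9
tool_pos: [482.2, -108.0, 40.6]
eef_rot: [-0.015, 0.982, 0.11, 0.153]
force: [2.8, 6.9, 11.4]
grip_width: 60.1
grasp_force: 29.9
```

Emit:
step_arm(
  moves=[
    [[-0.03,0,0.1,0],[-0.03,0,0.1,0],[0,0,0,0]],
  ],
)

```text
clock: 30.2
tool_pos: [482.8, -108.1, 39.0]
eef_rot: [-0.015, 0.982, 0.11, 0.154]
force: [2.2, 5.3, 13.8]
grip_width: 60.0
grasp_force: 30.8
```

```bash
python3 -c "
from goto import *
show(); s=arm.read_state();print(s['moment'].round(2))"
```

```text
clk 30.2 pos [ 482.8 -108.1   39. ] q [ 0.079  0.368 -0.682 -0.186 -0.215  1.89 ] F [ 2.2  5.3 13.8] w 60.0 30.8
x [0.928 0.211 0.306] y [ 0.221 -0.975  0.004] z [ 0.299  0.063 -0.952] tilt 17.82 az 12.0
[ 1.93 -0.99  0.39]
```

Emit:
step_arm(
  moves=[
    [[-0.03,0,0.1,0],[-0.03,0,0.1,0],[0,0,0,0]],
  ],
)

```text
clock: 30.5
tool_pos: [482.9, -108.1, 38.4]
eef_rot: [-0.015, 0.982, 0.11, 0.155]
force: [-2.9, 8.0, 28.1]
grip_width: 60.1
grasp_force: 38.5
```

Emit:
step_arm(
  moves=[
    [[-0.03,0,0.1,0],[-0.03,0,0.1,0],[0,0,0,0]],
  ],
)

```text
clock: 30.8
tool_pos: [482.9, -108.1, 38.0]
eef_rot: [-0.015, 0.981, 0.11, 0.156]
force: [-9.9, 8.2, 47.5]
grip_width: 60.3
grasp_force: 47.3
```

Emit:
step_arm(
  moves=[
    [[0.03,0,-0.1,0],[0.03,0,-0.1,0],[0.03,0,-0.1,0],[0,0,0,0]],
  ],
)

```text
clock: 31.2
tool_pos: [482.7, -108.2, 38.4]
eef_rot: [-0.015, 0.982, 0.11, 0.155]
force: [1.3, 6.8, 18.8]
grip_width: 60.3
grasp_force: 38.5
```

Emit:
step_arm(
  jaw=0,
  moves=[
    [[0,0,0,0],[0,0,0,0],[0,0,0,0],[0,0,0,0],[0,0,0,0],[0,0,0,0]],
  ],
)

```text
clock: 31.8
tool_pos: [482.9, -110.1, 38.5]
eef_rot: [-0.014, 0.982, 0.11, 0.155]
force: [1.6, -9.8, 16.2]
grip_width: 86.5
grasp_force: 8.2
```

```bash
python3 -c "
from goto import *
show(); s,im,d=grab('scene'); P=cloud('scene',d)
m=(np.linalg.norm(P[...,:2]-[484,-109],axis=-1)<60)&(P[...,2]>30)&(P[...,2]<60)&(cv2.cvtColor(im,cv2.COLOR_RGB2HSV)[...,2]>90)
q=P[m];print(len(q),q.mean(0).round(1) if len(q) else '',q.std(0).round(1) if len(q) else '')"
```

```text
clk 31.8 pos [ 482.9 -110.1   38.5] q [ 0.075  0.37  -0.683 -0.185 -0.211  1.893] F [ 1.6 -9.8 16.2] w 86.5 8.2
x [0.928 0.211 0.308] y [ 0.22  -0.976  0.007] z [ 0.301  0.062 -0.951] tilt 17.92 az 11.5
0
```

Emit:
step_arm(
  moves=[
    [[0,0,-0.2,0],[0,0,-0.2,0],[0,0,-0.2,0],[0,0,0,0]],
  ],
)

```text
clock: 32.25
tool_pos: [473.1, -109.4, 39.2]
eef_rot: [-0.016, 0.983, 0.109, 0.145]
force: [0.7, -0.2, 0.8]
grip_width: 87.0
grasp_force: 0.2
```

Emit:
step_arm(
  moves=[
    [[0,0,-0.5,0],[0,0,-0.5,0],[0,0,-1,0],[0,0,-1,0],[0,0,-2,0],[0,0,-3,0],[0,0,-3,0],[0,0,-3,0],[0,0,0,0],[0,0,0,0]],
  ],
)

```text
clock: 33.25
tool_pos: [434.1, -118.3, 174.7]
eef_rot: [-0.016, 0.983, 0.109, 0.148]
force: [-0.9, -0.6, 0.3]
grip_width: 86.8
grasp_force: 0.0
```

```bash
python3 -c "
from goto import *
show(); s,im,d=grab('wrist','w7.png'); P=cloud('wrist',d,s)
hs=cv2.cvtColor(im,cv2.COLOR_RGB2HSV)
m=(np.linalg.norm(P[...,:2]-[484,-109],axis=-1)<75)&(P[...,2]>34)&(P[...,2]<75)&(d>0)
q=P[m];c=q.mean(0);n=np.linalg.svd(q-c,full_matrices=False)[2][2];print(len(q),c.round(1),np.percentile(q,[2,98],axis=0).round(),n.round(3))"
```

```text
clk 33.25 pos [ 434.1 -118.3  174.7] q [ 0.067  0.051 -0.648 -0.08  -0.579  1.785] F [-0.9 -0.6  0.3] w 86.8 0.0
x [0.933 0.209 0.294] y [ 0.218 -0.976  0.001] z [ 0.287  0.063 -0.956] tilt 17.1 az 12.4
3780 [ 486. -108.   44.] [[ 459. -136.   42.]
 [ 514.  -80.   45.]] [ 0. -0.  1.]
```

View pics/w7.png

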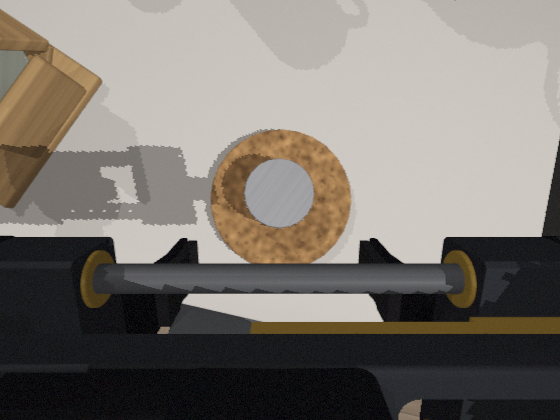

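The picture shows the lid's face at about (279,193), near the middle of the mat at (281,198). It measures flat, with its normal straight up and its top at 44 mm (12 + 32), centred at (486,-108). The arm is clear, so I'll hand the job in.

```bash
python3 -c "
from h import *
print(arm.close_job())"
```

```text
the job is handed in; nothing more can be done
None
```

The lid is unscrewed (three grips), lifted off and lying flat on the cork mat about 2 mm from its centre, let go; the mug and tin looked unmoved in the last crop that showed them, the spice jar wasn't re-checked, and the job was handed in at about 33 s with no verdict returned.

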